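# Show the apprentice the panel repair

## Task

Show the apprentice how the carved panel is to be repaired by pointing, from just above (fingertips 2 to 5 cm over the thing) and for two seconds each, first at the loose spare rosette that fits the panel's empty round recess (the large round one), then at the head of the wooden mallet, and last at the empty recess itself, where you finish still pointing. Touch and move nothing, and between the three travel high, without bringing the fingertips down over the other spares or the rosettes already in the panel.

Things in the scene. Friction and masses are not known exactly. Their poses are not given: they have to be found in the camera images.
- large_rosette_top (a point): point at the top centre of the large loose spare: a round light-wood rosette, 54 mm across, about 18 mm high, with ten petals, lying flat on the bench; z up, 18 mm above the bench
- mallet_head (a point): point at the middle of the upper face of the mallet's head. The wooden mallet lies on its side; head 70 mm (along the handle) x 110 mm x 50 mm high, so this point is 50 mm above the bench; the handle, 28 mm wide, 22 mm thick and 180 mm long, runs along this point's -x from the head's side
- recess (a point): point at the centre of the mouth of the empty round recess, level with the upper face of its 100 mm square, 26 mm above the bench; the recess is 56 mm across and 10 mm deep; z up
- panel: the carved wooden panel lying flat and fixed on the bench, 250 x 250 mm, its frame 20 mm wide with beads up to 35 mm above the bench; it holds two by two carved squares at 105 mm pitch, three with rosettes, one with the empty recess, in any order; origin at the centre of its underside, axes along its sides, z up
- carved_1_top (a point): point on the top centre of one of the three 100 mm squares that already carry a round rosette 54 mm across, standing about 10 mm proud of the square; z up
- carved_2_top (a point): point on the top centre of one of the three 100 mm squares that already carry a round rosette 54 mm across, standing about 10 mm proud of the square; z up
- carved_3_top (a point): point on the top centre of one of the three 100 mm squares that already carry a round rosette 54 mm across, standing about 10 mm proud of the square; z up
- small_rosette_top (a point): top centre of the small round spare, 34 mm across, 18 mm high: too small for the recess; lies loose near the other spares, not to be pointed at
- square_boss_top (a point): top centre of the square spare, 50 x 50 mm, 18 mm high: the wrong shape; lies loose near the other spares, not to be pointed at
- chisel_grip (a point): bystander: the handle of a chisel, about 220 mm long, under 35 mm high, lying to the left of the spares and the mallet
- jar_mid (a point): bystander: the middle of an amber glass jar, 66 mm across and 90 mm high, standing to the right of the panel
There are look-alikes about, which are no part of the job. What is shaped like the part that bears large_rosette_top but purple is not meant.

How it is judged:
By the outcome, as a careful person would: the job done as asked, in the order asked, and still so for the second after the job is handed in, with the robot touching nothing.
It also fails if it takes over 51 s, if anything falls off the work surface, if the arm or the gripper's body presses on something with over 40 N, if the wrist force passes 120 N, or if a joint passes its speed limit or range.

## Robot

A 6-joint arm with a two-finger parallel gripper is mounted at the origin on the work surface. World frame = base frame: x ahead of the robot, y to its left, z up, the work surface at z = 0. Lengths are in m, angles in rad, forces in N, time in s.
With the tool pointing down it reaches from about 0.3 to 0.875 m from the base axis. Payload 6.4 kg.
Tool frame: the origin (TCP) lies at the very end of the fingers, on their centre line; the grasp point (between the pads) lies 19 mm behind it; z points along the fingers, y is the line along which they close (so a half turn about z gives the same grasp; the last joint's range is limited). The gripper opens to 85 mm and grips with 20 to 120 N. Pads are 22 mm wide; open, the fingers measure 114 mm over their backs; the gripper's body (76 mm by 85 mm) begins 54 mm behind the grasp point. The pads swing forward as they close: fully open they stand 13 mm farther back than shut.
Start: joints at [-0.206, 0.181, 1.607, -0, 1.354, -0.206], TCP at [0.575, 0, 0.198] pointing down, gripper open.
Joint ranges: [-2.99, 2.99], [-0.89, 2.07], [0.3, 2.58], [-1.14, 4.28], [0, 2.63], [-3.12, 3.12]. Speed limits (rad/s): [2.57, 2.57, 3.01, 3.14, 3.14, 3.14].

## Interface

Orientations are given as [roll, pitch, yaw] about the fixed x, y, z axes, in that order (R = Rz(yaw) Ry(pitch) Rx(roll)).
In Python, from cell import arm gives the robot as it stands.
- The arm moves only by the shell command python3 -m creep 'ROWS' [OPENING]. ROWS is JSON, a list of rows, each a list of 4 numbers: the shift along the tool's x, y, z in mm, then the turn about the tool's z in rad. A call has 1 to 12 rows; each row shifts and turns the commanded pose from where the row before left it, along the tool's axes as they then stand; what a row does not reach is not made up. A row lasts 1/12 s, in which the tool goes at most 41.7 mm and 7.16 degrees, less where a joint would pass 70% of its speed; a pose out of reach is approached as far as the arm can. A call is refused whole if a number of a shift passes 41.7 or a number of a turn 0.125, either way. A call with a gripper value outside its range is refused whole. OPENING is the opening, from 0 (shut) to 1 (fully open), set as the call begins (- or left out, the last holds). The fingers move at their own pace and stop on an object; the grip force is fixed at half the most. Time passes only in rows, so rows that do not move let the fingers close. It gives the time, the measured TCP pose, the force, the opening and the grip force at its end, in the units of the state.
- arm.get_state(): the state, without advancing time (a new reading comes with each control period).
- arm.get_image(name): name is "scene" or "side" or "wrist"; returns (picture, depth): 384x512x3 uint8, blue, green, red; 384x512 float32, m along the optical axis (not along the pixel's ray), 0 where there is no reading.
- arm.camera_info(name): a dict with "mtx" (3x3 intrinsics, pixels), "distortion" ([k1, k2, p1, p2, k3] as OpenCV has them; the pictures are not rectified), "R" (3x3) and "t" (3): a world point X has camera coordinates R X + t. Camera axes: x right, y down, z forward; pixel columns grow to the right and rows downward; lengths in m; the calibration is good to about 2 mm. A picture is of the moment at which its call begins: read the wrist's pose just before it. camera_info takes no time and is no camera call; for the wrist camera it gives the pose at the moment of the call.
- arm.sign_off(): hands the job in; it is judged then, once.
The state is a dict: "time": time; "joint_positions": joint angles; "qvel": joint speeds; "tau": joint torques, N m; "tool_pos": TCP position; "tool_rot": TCP orientation; "force": force on the tool from outside, world axes, zero at the start; "moment": the same for the moment, N m; "finger_gap": finger opening in m; "gripper_force": force on a finger pad.
Only numpy, scipy, OpenCV 4.12 (cv2) and the standard library are available. Lean on these libraries where they do the work, as an engineer would, in place of code of your own. Each camera call takes 0.05 s, during which the arm holds its last target. There are 200 camera calls.

## Working session

There is one attempt and no reset: what is moved stays moved. The work goes in short steps, Python scripts to look and compute and a shell command to move; the robot and the scene stay as the last step left them, time stands still between calls to the robot, and variables do not carry over. Pictures are saved under pics/ and viewed, at most 10 in all, crops included, and the job is handed in when it is done.

```bash
mkdir -p pics; python3 - <<'E'
from cell import arm
import cv2,numpy as np
s=arm.get_state();print(s['time'],s['tool_pos'],s['tool_rot'],s['finger_gap'])
for n in("scene","side"):
    i=arm.camera_info(n);p,d=arm.get_image(n);cv2.imwrite(f"pics/{n}.png",p);np.savez(f"{n}.npz",p=p,d=d,**{k:np.array(i[k]) for k in i if k in("mtx","distortion","R","t")})
    print(n,-np.array(i["R"]).T@np.array(i["t"]))
E
```

```text
0.0 [5.74383712e-01 1.29562682e-04 1.97551376e-01] [-3.13981813e+00 -3.65921746e-04  1.57081688e+00] 0.08537207400115294
scene [ 1.30753126 -0.05174014  0.75868729]
side [0.42668098 1.01758137 0.73062674]
```

View pics/scene.png

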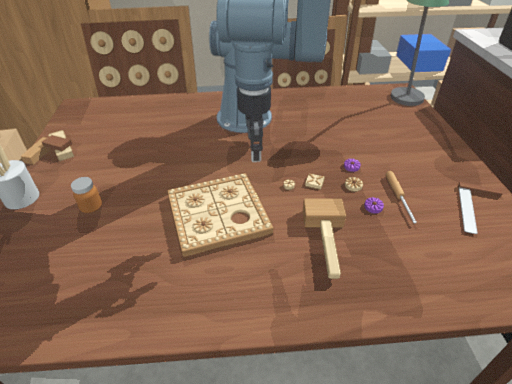

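View pics/side.png

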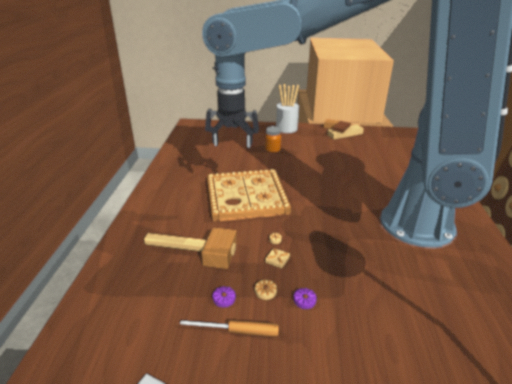

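Scene view: the large rosette is at about (354,185), the small one at (289,185), the square at (314,181), the mallet head top at (324,207) and the recess at (240,216). Side view: large rosette (265,290), mallet head top (218,243), recess (234,201). Next I'll measure them in both views.

```bash
cat > h.py <<'E'
import numpy as np,cv2
def load(n): return dict(np.load(n+".npz"))
def ray(c,uv,z):
    q=cv2.undistortPoints(np.array(uv,float).reshape(-1,1,2),c["mtx"],c["distortion"])[:,0]
    d=np.c_[q,np.ones(len(q))]@c["R"]; o=-c["R"].T@c["t"].ravel()
    return o+d*((z-o[2])/d[:,2])[:,None]
def cloud(c):
    h,w=c["d"].shape; u,v=np.meshgrid(np.arange(w),np.arange(h))
    q=cv2.undistortPoints(np.stack([u,v],-1).reshape(-1,1,2).astype(float),c["mtx"],c["distortion"])[:,0]
    X=np.c_[q,np.ones(len(q))]*c["d"].reshape(-1,1)
    return ((X-c["t"].ravel())@c["R"]).reshape(h,w,3)
E
python3 - <<'E'
from h import *
np.set_printoptions(precision=4,suppress=True)
P={"scene":dict(big=(354,185,.018),small=(289,185,.018),sq=(314,181,.018),mal=(324,207,.05),rec=(240,216,.026)),
"side":dict(big=(265,290,.018),small=(276,239,.018),sq=(278,258,.018),mal=(218,243,.05),rec=(234,201,.026))}
for n in P:
    c=load(n);W=cloud(c)
    for k,(u,v,z) in P[n].items(): print(n,k,ray(c,[(u,v)],z)[0],W[v,u])
    # height-segmented blobs
    ok=(c["d"]>0)&(W[...,0]>.3)&(W[...,0]<1)&(abs(W[...,1])<.5)
    for lo,hi,t in((.010,.024,"spares"),(.042,.058,"mallet"),(.02,.04,"panel")):
        m=(ok&(W[...,2]>lo)&(W[...,2]<hi)).astype(np.uint8)
        N,L,S,C=cv2.connectedComponentsWithStats(m)
        for i in range(1,N):
            if S[i,4]>25:
                q=W[L==i];(cx,cy),sz,a=cv2.minAreaRect((q[:,:2]*1000).astype(np.float32))
                print(n,t,S[i,4],"px",C[i].round(),"rect mm",round(cx),round(cy),np.round(sz),round(a),"z",q[:,2].max().round(4))
for n,(x,y,w,h) in {"scene":(150,150,250,140),"side":(130,160,200,160)}.items():
    cv2.imwrite(f"pics/{n}_c.png",cv2.resize(load(n)["p"][y:y+h,x:x+w],None,fx=3,fy=3,interpolation=cv2.INTER_CUBIC))
E
```

```text
scene big [0.4733 0.3166 0.018 ] [0.469  0.3185 0.0142]
scene small [0.4554 0.1161 0.018 ] [0.453  0.1166 0.0159]
scene sq [0.4432 0.1971 0.018 ] [0.4389 0.1984 0.0143]
scene mal [0.5937 0.1915 0.05  ] [0.5944 0.1913 0.0507]
scene rec [ 0.5847 -0.0422  0.026 ] [ 0.5748 -0.0421  0.016 ]
scene spares 138 px [352. 164.] rect mm 360 341 [49. 50.] 74 z 0.0227
scene spares 194 px [399. 194.] rect mm 529 444 [222.  24.] 5 z 0.0238
scene spares 173 px [314. 180.] rect mm 432 201 [50. 54.] 66 z 0.0217
scene spares 166 px [353. 183.] rect mm 457 321 [53. 51.] 12 z 0.0229
scene spares 65 px [288. 183.] rect mm 440 116 [30. 30.] 9 z 0.0199
scene spares 26 px [212. 195.] rect mm 481 -121 [79.  5.] 15 z 0.024
scene spares 194 px [374. 204.] rect mm 556 354 [51. 52.] 41 z 0.0231
scene spares 65 px [ 93. 206.] rect mm 492 -474 [20. 57.] 43 z 0.024
scene spares 215 px [240. 217.] rect mm 580 -41 [57. 48.] 61 z 0.0239
scene spares 61 px [311. 223.] rect mm 621 153 [44. 14.] 67 z 0.0239
scene spares 46 px [337. 223.] rect mm 628 225 [36.  6.] 84 z 0.024
scene spares 329 px [226. 242.] rect mm 668 -77 [
[... 1341 characters left out ...]
z 0.021
side spares 303 px [223. 295.] rect mm 556 355 [51. 51.] 5 z 0.0235
side spares 317 px [305. 297.] rect mm 360 345 [51. 53.] 0 z 0.024
side spares 411 px [237. 328.] rect mm 531 448 [ 15. 218.] 86 z 0.0239
side mallet 54 px [273. 141.] rect mm 477 -470 [31. 63.] 85 z 0.0578
side mallet 703 px [219. 243.] rect mm 591 196 [111.  70.] 85 z 0.0539
side panel 69 px [272. 145.] rect mm 475 -469 [63. 34.] 2 z 0.0396
side panel 2923 px [247. 193.] rect mm 548 -105 [249. 258.] 14 z 0.0399
side panel 604 px [174. 242.] rect mm 718 182 [ 33. 174.] 85 z 0.0392
side panel 215 px [220. 256.] rect mm 570 217 [118.  56.] 49 z 0.04
side panel 418 px [253. 326.] rect mm 476 446 [ 23. 108.] 88 z 0.0297
```

View pics/scene_c.png

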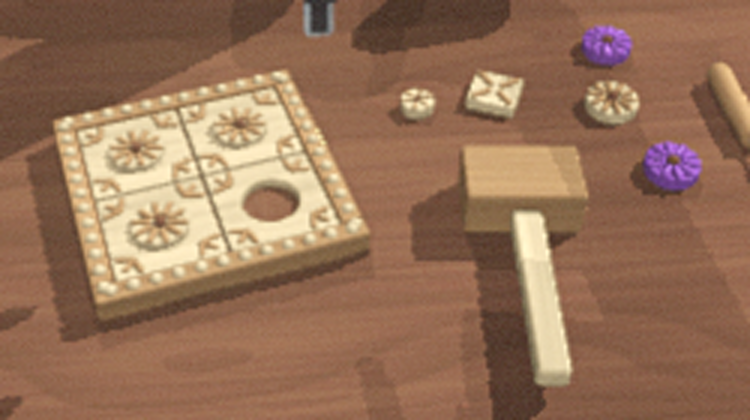

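View pics/side_c.png

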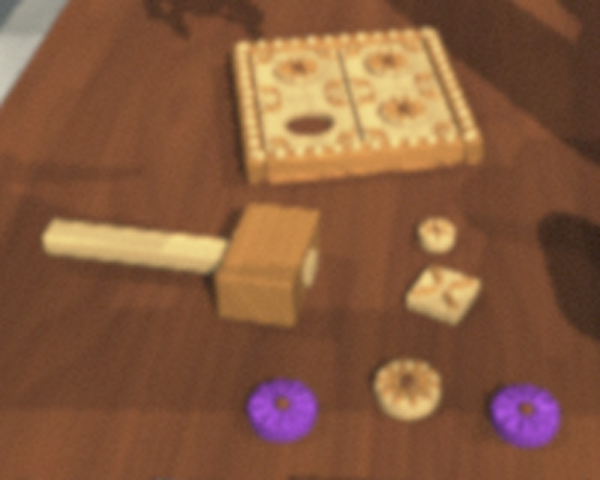

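Both views agree with each other and with the given sizes:

| Thing | Position (m) | Check |
|---|---|---|
| Large rosette | (0.456, 0.322) | 52 mm across |
| Mallet head | (0.591, 0.194) | 110 x 70 mm, 50 mm high |
| Panel centre | (0.5475, -0.106), turned 14° | 250 mm square |
| Recess | (0.585, -0.042) | ray casts and panel geometry agree |

In tool axes, tool x is world +y, tool y is world +x and tool z is down. I'll travel high to the rosette with the fingers shut.

```bash
python3 -m creep '[[12,-4.5,0,0],[24,-9,0,0],[30,-11,0,0],[30,-11,0,0],[34,-12,0,0],[34,-12,0,0],[34,-12,0,0],[34,-12.5,0,0],[30,-11,0,0],[30,-11,0,0],[20,-8,0,0],[10,-4,0,0]]' 0; python3 -m creep '[[0,0,0,0],[0,0,0,0],[0,0,0,0],[0,0,0,0]]'
```

```text
time: 1.1
tool_pos: [0.4547, 0.3249, 0.1983]
tool_rot: [-3.141, -0.001, 1.574]
force: [-0.3, -0.2, 0.0]
finger_gap: 0.0003
gripper_force: 0.0
time: 1.43
tool_pos: [0.4576, 0.3208, 0.1984]
tool_rot: [-3.142, 0.0, 1.569]
force: [-0.3, -0.4, -0.4]
finger_gap: -0.0004
gripper_force: 0.0
```

I'll check from close by with the wrist camera.

```bash
python3 - <<'E'
from cell import arm
from h import *
i=arm.camera_info("wrist");c={k:np.array(i[k]) for k in("mtx","distortion","R","t")};c["p"],c["d"]=arm.get_image("wrist")
cv2.imwrite("pics/w1.png",c["p"]);W=cloud(c)
m=((c["d"]>0)&(W[...,2]>.008)&(W[...,2]<.03)).astype(np.uint8)
N,L,S,C=cv2.connectedComponentsWithStats(m)
for k in range(1,N):
    if S[k,4]>300:
        q=W[L==k];print(C[k].round(),[np.round(x) for x in cv2.minAreaRect((q[:,:2]*1000).astype(np.float32))],np.median(c["p"][L==k],0))
E
```

```text
[294.  46.] [array([530., 444.]), array([ 26., 220.]), np.float64(89.0)] [134.5 179.  219. ]
[344. 132.] [array([555., 354.]), array([52., 53.]), np.float64(1.0)] [194.  96. 162.]
[172. 142.] [array([359., 344.]), array([53., 53.]), np.float64(43.0)] [196.  97. 164.]
[257. 160.] [array([456., 322.]), array([52., 53.]), np.float64(38.0)] [126. 170. 208.]
[354. 234.] [array([570., 218.]), array([115.,  55.]), np.float64(48.0)] [ 92. 131. 172.]
[228. 246.] [array([420., 207.]), array([51., 27.]), np.float64(66.0)] [181.  219.5 243. ]
[458. 262.] [array([711., 194.]), array([  4., 147.]), np.float64(85.0)] [141. 176. 200.]
[  9. 357.] [array([94., 33.]), array([76., 34.]), np.float64(86.0)] [120. 107.  94.]
```

View pics/w1.png

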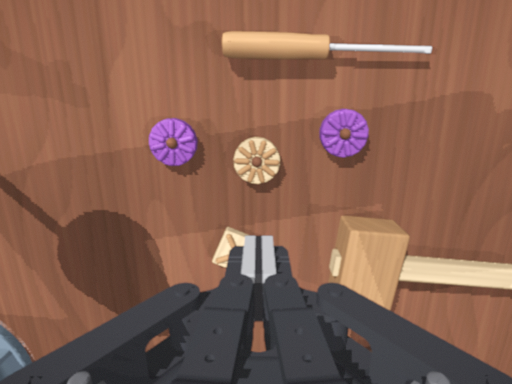

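The wrist view shows the light rosette at pixel (257,160), measured at (0.456, 0.322), between the two purple look-alikes. I'll descend to z = 0.053 and hold.

```bash
python3 -m creep '[[0,0,6,0],[0,0,12,0],[0,0,16,0],[0,0,18,0],[0,0,18,0],[0,0,18,0],[0,0,18,0],[0,0,16,0],[0,0,12,0],[0,0,8,0],[0,0,3.5,0],[0,0,0,0]]'
for i in 1 2; do python3 -m creep '[[0,0,0,0],[0,0,0,0],[0,0,0,0],[0,0,0,0],[0,0,0,0],[0,0,0,0],[0,0,0,0],[0,0,0,0],[0,0,0,0],[0,0,0,0],[0,0,0,0],[0,0,0,0]]'; done
python3 -m creep '[[0,0,0,0],[0,0,0,0],[0,0,0,0],[0,0,0,0],[0,0,0,0],[0,0,0,0]]'
```

```text
time: 2.48
tool_pos: [0.4566, 0.3217, 0.0521]
tool_rot: [-3.14, 0.001, 1.571]
force: [0.1, 0.7, 0.3]
finger_gap: -0.0002
gripper_force: 0.0
time: 3.48
tool_pos: [0.457, 0.322, 0.053]
tool_rot: [-3.142, 0.0, 1.571]
force: [-0.3, -0.8, 0.1]
finger_gap: 0.0001
gripper_force: 0.0
time: 4.48
tool_pos: [0.457, 0.322, 0.053]
tool_rot: [-3.142, 0.0, 1.571]
force: [-0.4, -0.2, 0.0]
finger_gap: -0.0002
gripper_force: 0.0
time: 4.98
tool_pos: [0.457, 0.322, 0.053]
tool_rot: [3.142, -0.0, 1.571]
force: [0.1, -0.3, 0.2]
finger_gap: -0.0002
gripper_force: 0.0
```

Now up, across to the mallet head, down to z = 0.085 and hold.

```bash
python3 -m creep '[[0,0,-6,0],[0,0,-12,0],[0,0,-16,0],[0,0,-18,0],[0,0,-18,0],[0,0,-18,0],[0,0,-18,0],[0,0,-16,0],[0,0,-12,0],[0,0,-8,0],[0,0,-3,0],[0,0,0,0]]'
python3 -m creep '[[-5,5,0,0],[-9,10,0,0],[-13,14,0,0],[-15,16,0,0],[-15,16,0,0],[-15,16,0,0],[-15,16,0,0],[-15,16,0,0],[-12,12,0,0],[-8,8,0,0],[-5,5,0,0],[0,0,0,0]]'
python3 -m creep '[[0,0,4,0],[0,0,9,0],[0,0,13,0],[0,0,14,0],[0,0,14,0],[0,0,14,0],[0,0,14,0],[0,0,13,0],[0,0,9,0],[0,0,6,0],[0,0,3,0],[0,0,0,0]]'
for i in 1 2; do python3 -m creep '[[0,0,0,0],[0,0,0,0],[0,0,0,0],[0,0,0,0],[0,0,0,0],[0,0,0,0],[0,0,0,0],[0,0,0,0],[0,0,0,0],[0,0,0,0],[0,0,0,0],[0,0,0,0]]'; done
python3 -m creep '[[0,0,0,0],[0,0,0,0],[0,0,0,0],[0,0,0,0],[0,0,0,0],[0,0,0,0]]'
```

```text
time: 5.98
tool_pos: [0.4573, 0.3222, 0.1988]
tool_rot: [3.14, -0.001, 1.571]
force: [-0.3, 0.7, 0.0]
finger_gap: 0.0002
gripper_force: 0.0
time: 6.98
tool_pos: [0.5917, 0.1937, 0.1974]
tool_rot: [-3.141, 0.0, 1.569]
force: [0.0, -0.2, -0.2]
finger_gap: -0.0
gripper_force: 0.0
time: 7.98
tool_pos: [0.5906, 0.1951, 0.0843]
tool_rot: [-3.141, 0.0, 1.571]
force: [-0.6, -0.5, 0.3]
finger_gap: 0.0003
gripper_force: 0.0
time: 8.98
tool_pos: [0.591, 0.195, 0.085]
tool_rot: [-3.142, 0.0, 1.571]
force: [0.7, -0.1, 0.6]
finger_gap: 0.0002
gripper_force: 0.0
time: 9.98
tool_pos: [0.591, 0.195, 0.085]
tool_rot: [3.142, -0.0, 1.571]
force: [0.7, 0.5, -0.1]
finger_gap: 0.0002
gripper_force: 0.0
time: 10.48
tool_pos: [0.591, 0.195, 0.085]
tool_rot: [-3.142, -0.0, 1.571]
force: [-0.1, -0.5, -0.3]
finger_gap: 0.0001
gripper_force: 0.0
```

Now up and across to the recess, with a wrist check before going down.

```bash
python3 -m creep '[[0,0,-4,0],[0,0,-9,0],[0,0,-13,0],[0,0,-14,0],[0,0,-14,0],[0,0,-14,0],[0,0,-14,0],[0,0,-13,0],[0,0,-9,0],[0,0,-6,0],[0,0,-3,0],[0,0,0,0]]'
python3 -m creep '[[-9,0,0,0],[-18,-0.5,0,0],[-25,-1,0,0],[-28,-1,0,0],[-28,-1,0,0],[-28,-1,0,0],[-28,-0.5,0,0],[-28,-0.5,0,0],[-22,-0.5,0,0],[-15,0,0,0],[-8,0,0,0],[0,0,0,0]]'
python3 - <<'E'
from cell import arm
from h import *
i=arm.camera_info("wrist");c={k:np.array(i[k]) for k in("mtx","distortion","R","t")};c["p"],c["d"]=arm.get_image("wrist")
cv2.imwrite("pics/w2.png",c["p"])
np.savez("w2.npz",**c)
W=cloud(c)
m=((c["d"]>0)&(W[...,2]>.010)&(W[...,2]<.021)&(W[...,0]>.5)&(W[...,0]<.66)&(abs(W[...,1]+.04)<.05)).astype(np.uint8)
N,L,S,C=cv2.connectedComponentsWithStats(m)
for k in range(1,N):
    if S[k,4]>100:
        q=W[L==k];print(C[k].round(),[np.round(x) for x in cv2.minAreaRect((q[:,:2]*1000).astype(np.float32))],q[:,2].mean())
E
```

```text
time: 11.48
tool_pos: [0.5913, 0.195, 0.1987]
tool_rot: [3.141, -0.0, 1.571]
force: [0.4, 0.6, -0.5]
finger_gap: -0.0001
gripper_force: 0.0
time: 12.48
tool_pos: [0.5844, -0.0439, 0.1971]
tool_rot: [-3.14, -0.0, 1.568]
force: [-0.3, 0.1, -0.0]
finger_gap: -0.0001
gripper_force: 0.0
[211. 165.] [array([530., -48.]), array([ 1., 84.]), np.float64(14.0)] 0.015520503412049361
[260. 162.] [array([586., -44.]), array([54., 55.]), np.float64(88.0)] 0.01661882383125267
```

View pics/w2.png

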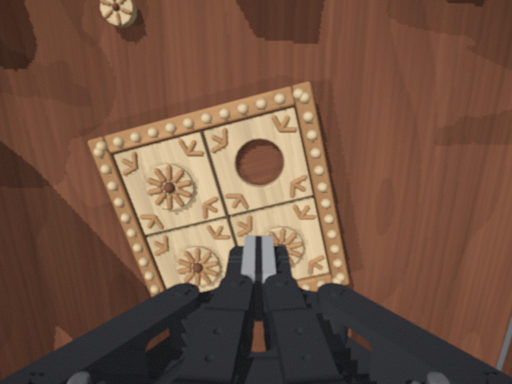

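The wrist view shows the empty recess at pixel (260,162), measured at (0.586, -0.044) and 55 mm across. The tool is already above it, so I'll descend to z = 0.061 and hold.

```bash
python3 -m creep '[[0,0,5,0],[0,0,11,0],[0,0,15,0],[0,0,17,0],[0,0,17,0],[0,0,17,0],[0,0,17,0],[0,0,15,0],[0,0,12,0],[0,0,7,0],[0,0,4,0],[0,0,0,0]]'
for i in 1 2 3; do python3 -m creep '[[0,0,0,0],[0,0,0,0],[0,0,0,0],[0,0,0,0],[0,0,0,0],[0,0,0,0],[0,0,0,0],[0,0,0,0],[0,0,0,0],[0,0,0,0],[0,0,0,0],[0,0,0,0]]'; done
python3 -c "
from cell import arm
print(arm.get_state()['tool_pos']);print(arm.sign_off())"
```

```text
time: 13.53
tool_pos: [0.5845, -0.0415, 0.06]
tool_rot: [-3.14, -0.0, 1.571]
force: [-0.1, 0.7, -0.4]
finger_gap: -0.0001
gripper_force: 0.0
time: 14.53
tool_pos: [0.585, -0.042, 0.061]
tool_rot: [-3.142, -0.0, 1.571]
force: [-0.3, 0.5, 0.3]
finger_gap: 0.0002
gripper_force: 0.0
time: 15.53
tool_pos: [0.585, -0.042, 0.061]
tool_rot: [-3.142, 0.0, 1.571]
force: [0.2, 0.4, 0.3]
finger_gap: 0.0002
gripper_force: 0.0
time: 16.53
tool_pos: [0.585, -0.042, 0.061]
tool_rot: [-3.142, -0.0, 1.571]
force: [0.1, -0.1, 0.2]
finger_gap: 0.0
gripper_force: 0.0
[ 0.58501398 -0.04195334  0.06099169]
the job is handed in; nothing more can be done
None
```

I pointed at the large rosette, the mallet head and then the empty recess, about 3.5 cm above each for over 2 s, and handed the job in at 16.5 s still over the recess, with no sign of contact (forces under 1 N).

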